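Unlock and unplug the test plug of a control unit

TASK

The control unit on the bench is finished with: take off its larger black test plug. First draw that plug's sprung locking bolt out to its stop, where its pin drops and keeps it out, then pull the plug straight up off its socket and set it down gently in the grey tray. Leave the smaller plug and its bolt, and everything else on the bench, as they are.

Things in the scene. Friction and masses are not known exactly. Their poses are not given: they have to be found in the camera images.
- ecu: (all sizes in mm) the control unit, a dark flat metal case bolted down (it cannot move), 200 (x) x 210 (y), its flat top 50 above the bench; origin at the centre of its underside, z up. Two black plugs stand on it side by side along y, either may be on the left; each has its own steel bolt on the -x side.
- port: the larger plug's socket, a low grey collar 14 high on the unit's top, fixed to it; origin on the unit's top in the middle of the socket (50 above the bench); z up; its -x axis is the way the bolt is drawn out. The bolt's aluminium guide stands 62 to 79 out along -x, 34 wide, 46 high, with a small dark drop pin sticking up to 53 out of its top.
- plug: the larger black plug, held in its socket by two sprung contact pads (a firm pull frees it), 110 g. Origin at the centre of its underside, axes as the socket's when plugged in. Foot 52 (x) x 36 (y) x 22 high, upper body 48 x 32 up to 60 high, with flat sides to grip. At z 15 to 21 a lip stands out 14 from its -x face; the closed bolt lies over the lip and bars the plug.
- lock (a joint): how far the larger plug's bolt is drawn out (m): 0 closed, 0.022 at its stop. A spring pulls it home (3 to 7 N); at the stop the drop pin falls into a slot of the bolt and keeps it out (let go there, it settles back to about 0.018); let go earlier, it springs home.
- lock_tab (a point): a point in the upright steel tab at the outer end of the larger plug's bolt, where it is gripped; it moves with the bolt. The tab is 12 (x) x 22 (y), its top is 11 above this point, its foot 22 below. Closed, it is 110 from the plug's centre along the socket's -x. Axes as the socket's.
- small_plug_top (a point): centre of the top of the smaller black plug (36 x 26, 60 high), which stays on the unit
- small_lock (a joint): how far the smaller plug's bolt is drawn out (m), 0 closed, sprung; to be left alone
- tray: grey open tray, fixed, 200 (x) x 150 (y) x 30 high, walls and floor 4 thick; origin at the centre of its underside, z up. A black relay, a 28 cube, lies in its corner towards -x and +y.
- interface_box: red metal interface box, 66 x 60 x 34; origin at the centre of its underside
- power_brick: black power adapter, 60 x 150 x 34; origin at the centre of its underside
- scanner: blue hand scanner lying flat, 120 x 85 x 28; origin at the centre of its underside
- fuse_jar: pale jar, 60 across, 70 tall; origin at the centre of its underside
- cleaner_can: metal can, 60 across, 170 tall; origin at the centre of its underside
- screwdriver: screwdriver lying on the bench
Things that resemble listed ones, but are neither listed nor needed, are in the scene too. Of the things shaped like the tray, the grey one is meant.

How it is judged:
By the outcome, as a careful person would: the job done as asked, in the order asked, and still so for the second after the job is handed in, with the robot touching nothing.
It also fails if it takes over 58 s, if anything falls off the work surface, if the arm or the gripper's body presses on something with over 40 N, if the wrist force passes 120 N, or if a joint passes its speed limit or range.

ROBOT

A 6-joint arm with a two-finger parallel gripper is mounted at the origin on the work surface. World frame = base frame: x ahead of the robot, y to its left, z up, the work surface at z = 0. Lengths are in mm, angles in rad, forces in N, time in s.
With the tool pointing down it reaches from about 350 to 975 mm from the base axis. Payload 7.1 kg.
Tool frame: the origin (TCP) lies at the very end of the fingers, on their centre line; the grasp point (between the pads) lies tcp_to_grasp behind it (tcp_to_grasp is the distance from the TCP to the grasp point, in mm); z points along the fingers, x is the direction in which the jaws open and shut, and the axes are right-handed (so a half turn about z gives the same grasp; the last joint's range is limited). The gripper opens to 88 mm and grips with 3 to 60 N. Pads are 20 mm wide; open, the fingers measure 115 mm over their backs; the gripper's body (75 mm by 178 mm) begins 61 mm behind the grasp point.
Start: joints at [-1.347, 0.423, 1.63, -0, 1.089, -0.019], TCP at [150.283, -606.646, 222.675] pointing down, gripper open.
Joint ranges: [-3, 3], [-0.9, 2.11], [0.09, 2.58], [-1.31, 4.45], [0.11, 2.69], [-2.54, 2.54]. Speed limits (rad/s): [2.39, 2.39, 3.01, 3.14, 3.14, 3.14].

INTERFACE

Orientations are given as a rotation vector (axis times angle).
In Python, from workcell import get_obs, get_image, close_job, recognise, mark_of, tcp_to_grasp gives the robot as it stands. The module is installed in compiled form; this text tells all that it offers.
- The arm moves only by the tool move_arm, never from a script. Its argument "motion" is a list of rows, each a list of 7 numbers: the shift along the world's x, y, z in mm, then the turn, a rotation vector about the world's x, y, z in rad, then the finger opening in mm, from 0 to 87.8. A call has 1 to 5 rows; each row is the pose to reach, as a shift and turn from the pose commanded when the call began; what a row does not reach only later rows make up. A row lasts 1/12 s, in which the tool goes at most 41.7 mm and 7.16 degrees, less where a joint would pass 70% of its speed; a pose out of reach is approached as far as the arm can. A call with a gripper value outside its range is refused whole. The fingers move at their own pace and stop on an object; the grip force is fixed at half the most. Time passes only in rows, so rows that repeat a pose let the fingers close. It gives the time, the measured TCP pose, the force and the opening at its end, in the units of the state.
- get_obs(): the state, without advancing time (a new reading comes with each control period).
- get_image(name): name is "scene" or "top" or "wrist"; returns a dict with "color" (480x640x3 uint8, red, green, blue), "mtx" (3x3 intrinsics, pixels), "k1" (the pictures are not rectified: a ray, as slopes to the right and down, at radius r is drawn at 1 + k1 r^2 times it, then the intrinsics apply), "camera_from_world" (4x4, takes a point from world to camera coordinates). Camera axes: x right, y up, looking along -z (the intrinsics and any distortion apply to the point x, -y, -z); pixel columns grow to the right and rows downward; lengths in mm; the calibration is good to about 2 mm. A picture is of the moment at which its call begins. There is no depth.
- close_job(): hands the job in, once; it reports no verdict.
Trained networks look in a picture, given as the dict that the camera call returned (one of the last four; its "shot" number tells which), for a name from the list of things; names that differ only in an ending like _2 or _b are one class to them, and where a whole thing is asked for, a point or a joint stands for the part that bears it (a point fixed in the world has none). Each returns a list of dicts, best first, with "p" (0 to 1); they miss things now and then, are a little off and sometimes report something else, mostly with a low value. They report only what shows in the picture. A call takes as long as a camera call. They do not tell look-alikes from the thing itself.
- recognise(picture, label): "bbox" ([centre column, centre row, width, height] in pixels, round what is visible of it).
- mark_of(picture, label): "location" ([row, column] in pixels: a listed point, or the origin of a listed thing).
The state is a dict: "t": time; "qpos": joint angles; "qvel": joint speeds; "joint_torque": joint torques, N m; "ee_pos": TCP position; "orientation": TCP orientation; "ft_force": force on the tool from outside, world axes, zero at the start; "moment": the same for the moment, N m; "width": finger opening in mm.
Only numpy, scipy, OpenCV 4.12 (cv2) and the standard library are available. Lean on these libraries where they do the work, as an engineer would, in place of code of your own. Each camera call takes 0.05 s, during which the arm holds its last target. There are 200 camera calls.

## Working session

There is one attempt and no reset: what is moved stays moved. The work goes in short steps, Python scripts to look and compute and a tool call to move; the robot and the scene stay as the last step left them, time stands still between calls to the robot, and variables do not carry over. Pictures are saved under pics/ and viewed, about 8 in all and at most 12, crops included, and the job is handed in when it is done.

Besides the shell and the picture viewer there is one more tool, called after "Call:" as a command line: name --pt "numbers of a row" for each row, then --argument value for the rest. move_arm: Moves the arm, as the interface text tells. Its arguments: {"type":"object","properties":{"motion":{"type":"array"}},"required":["motion"]}

```bash
mkdir -p pics; cat > h.py <<'E'
import numpy as np, cv2
from workcell import *
def ray(im,row,col):
    K=np.array(im["mtx"],float);k=im["k1"]
    d=np.array([(col-K[0,2])/K[0,0],(row-K[1,2])/K[1,1]]);s=d.copy()
    for _ in range(20): s=d/(1+k*(s@s))
    T=np.array(im["camera_from_world"]);R=T[:3,:3]
    return -R.T@T[:3,3], R.T@np.array([s[0],-s[1],-1.])
def atz(im,row,col,z):
    o,d=ray(im,row,col);return o+d*(z-o[2])/d[2]
def proj(im,p):
    T=np.array(im["camera_from_world"]);c=T[:3,:3]@np.array(p,float)+T[:3,3]
    s=np.array([c[0],-c[1]])/-c[2];s=s*(1+im["k1"]*(s@s));K=np.array(im["mtx"])
    return K[0,0]*s[0]+K[0,2],K[1,1]*s[1]+K[1,2]
def save(im,name,crop=None,f=1):
    a=im["color"][...,::-1]
    if crop: a=a[crop[1]:crop[3],crop[0]:crop[2]]
    cv2.imwrite("pics/"+name,cv2.resize(np.ascontiguousarray(a),None,fx=f,fy=f,interpolation=cv2.INTER_CUBIC))
E
python3 - <<'E'
from h import *
print(tcp_to_grasp if not callable(tcp_to_grasp) else tcp_to_grasp())
Z=dict(ecu=0,port=50,plug=50,lock_tab=80,small_plug_top=110,tray=0,interface_box=0,power_brick=0,scanner=0,fuse_jar=0,cleaner_can=0)
for n in("top","scene"):
    im=get_image(n);save(im,n+"0.png")
    for l,z in Z.items():
        for r in mark_of(im,l)[:3]:
            print(n,l,round(r["p"],2),np.round(r["location"]),np.round(atz(im,*r["location"],z)))
print(get_obs())
E
```

```text
18.700000000000003
top ecu 0.56 [252. 392.] [ 530. -181.    0.]
top ecu 0.49 [227. 376.] [ 595. -139.    0.]
top port 0.74 [226. 381.] [ 589. -146.   50.]
top plug 0.61 [228. 378.] [ 585. -139.   50.]
top plug 0.6 [252. 393.] [ 526. -176.   50.]
top lock_tab 0.83 [269. 379.] [ 483. -139.   80.]
top small_plug_top 0.65 [230. 416.] [ 572. -222.  110.]
top small_plug_top 0.46 [227. 378.] [ 580. -133.  110.]
top tray 0.63 [362. 419.] [ 260. -246.    0.]
top tray 0.57 [224. 249.] [599. 185.   0.]
top interface_box 0.85 [157. 410.] [ 778. -228.    0.]
top power_brick 0.89 [145. 304.] [809.  46.   0.]
top scanner 0.93 [155. 223.] [781. 257.   0.]
top fuse_jar 0.56 [278. 485.] [ 466. -413.    0.]
top cleaner_can 0.93 [188. 491.] [ 698. -436.    0.]
top cleaner_can 0.73 [226. 251.] [595. 178.   0.]
top cleaner_can 0.19 [146. 302.] [806.  51.   0.]
scene ecu 0.69 [238. 258.] [ 539. -181.    0.]
scene port 0.66 [239. 255.] [ 590. -143.   50.]
scene port 0.34 [201. 287.] [ 441. -169.   50.]
scene plug 0.84 [243. 257.] [ 598. -131.   50.]
scene plug 0.29 [406. 374.] [803. 268.  50.]
scene lock_ta
[... 511 characters left out ...]
r_can 0.89 [239. 129.] [ 701. -431.    0.]
{'t': 1.2, 'qpos': array([-1.34699862e+00,  4.23070973e-01,  1.62992621e+00, -4.28456206e-05,
        1.08859235e+00, -1.90181365e-02]), 'qvel': array([-0.00087264, -0.00110234,  0.00095116,  0.00031786,  0.00150952,
       -0.00033878]), 'joint_torque': array([-5.36304418e-03, -5.44592786e+01, -2.74047035e+01,  6.41073240e-02,
        1.69730413e-02, -1.38034864e-05]), 'ee_pos': array([ 150.2695106 , -606.63827763,  222.68288016]), 'orientation': array([ 2.47412269e+00, -1.93600721e+00, -3.38354098e-05]), 'ft_force': array([-0.00354307, -0.177755  , -0.11634868]), 'moment': array([ 0.00835999, -0.01561283, -0.01975803]), 'width': 87.46175780985708}
```

View both.

View pics/top0.png

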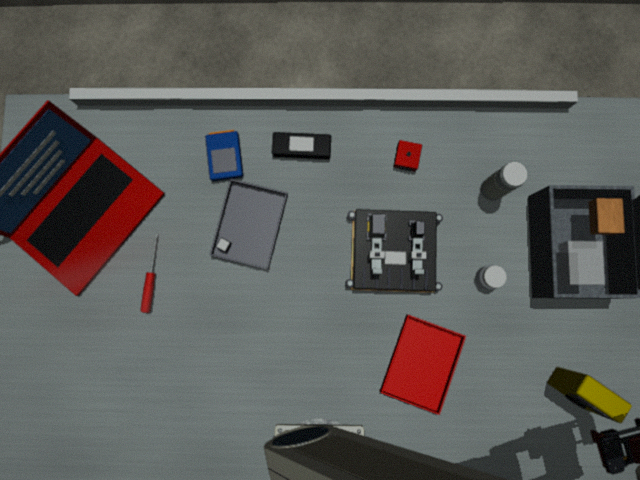

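View pics/scene0.png

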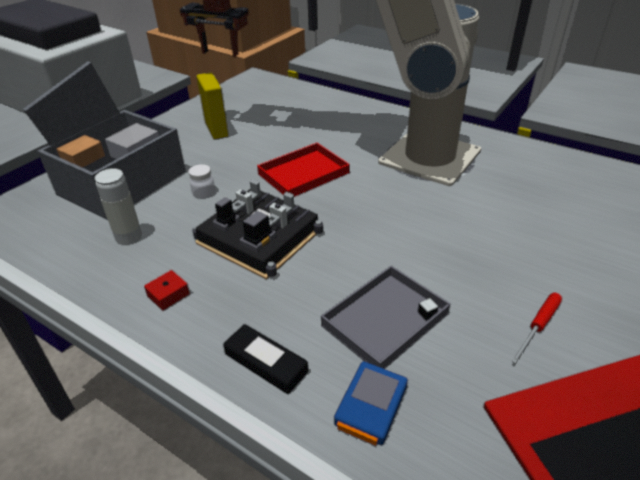

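Call:
move_arm --pt "24 33 10 0 0 -0.05 60" --pt "48 66 20 0 0 -0.1 60" --pt "72 99 30 0 0 -0.15 60" --pt "96 132 30 0 0 -0.2 60" --pt "120 165 30 0 0 -0.24 60"

```text
t: 1.62
ee_pos: [271.2, -440.5, 253.5]
orientation: [2.221, -2.222, 0.003]
ft_force: [0.6, -0.4, -0.8]
width: 61.1
```

Call:
move_arm --pt "24 33 0 0 0 0 60" --pt "48 66 0 0 0 0 60" --pt "72 99 0 0 0 0 60" --pt "96 132 0 0 0 0 60" --pt "120 165 0 0 0 0 60"

```text
t: 2.03
ee_pos: [391.1, -275.0, 253.0]
orientation: [-2.224, 2.219, -0.001]
ft_force: [0.8, -0.5, -0.8]
width: 60.1
```

Call:
move_arm --pt "24 33 0 0 0 0 60" --pt "48 66 0 0 0 0 60" --pt "72 99 0 0 0 0 60" --pt "90 132 0 0 0 0 60" --pt "90 137 0 0 0 0 60"

```text
t: 2.45
ee_pos: [483.0, -135.6, 253.0]
orientation: [-2.227, 2.213, -0.001]
ft_force: [0.8, -0.9, -0.5]
width: 60.0
```

```bash
python3 - <<'E'
from h import *
im=get_image("wrist");save(im,"w1.png")
for l,z in dict(port=50,plug=50,lock_tab=78,small_plug_top=110).items():
    for r in mark_of(im,l)[:2]: print(l,round(r["p"],2),np.round(r["location"]),np.round(atz(im,*r["location"],z)))
T=im["camera_from_world"];print("cam",-T[:3,:3].T@T[:3,3])
o=get_obs();print(o["t"],o["ee_pos"],o["orientation"],o["width"])
E
```

```text
plug 0.93 [ 91. 323.] [ 591. -135.   50.]
lock_tab 0.87 [226. 315.] [ 475. -129.   78.]
small_plug_top 0.91 [104. 452.] [ 578. -232.  110.]
cam [ 560.47695189 -134.71785025  414.80352575]
2.7 [ 479.70149803 -140.57645713  252.67834548] [ 2.22333557e+00 -2.21902446e+00  1.33236538e-05] 59.67609470303667
```

View pics/w1.png

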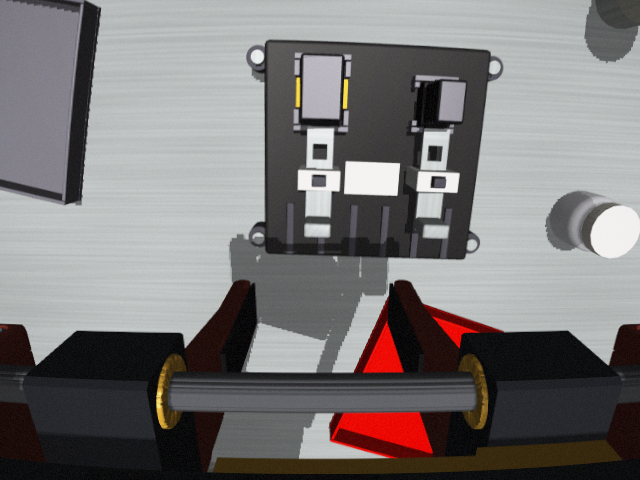

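```bash
python3 - <<'E'
from h import *
im=get_image("wrist")
for n,c,r,z in [("TL",267,40,50),("TR",490,52,50),("BR",464,258,50),("BL",266,253,50),("pTL",303,55,110),("pTR",342,55,110),("pBR",341,125,110),("pBL",301,125,110),("tabtopBL",305,236,89),("tabtopBR",329,236,89),("tabtopTL",305,225,89),("tabtopTR",329,224,89),("guideTL",298,170,96),("guideTR",340,170,96),("guideBL",298,191,96),("guideBR",340,191,96),("pin",319,180,103)]:
    print(n,np.round(atz(im,r,c,z),1))
save(im,"w2.png",(255,40,375,260),2.7)
E
```

```text
TL [629.4 -93.1  50. ]
TR [ 622.2 -287.4   50. ]
BR [ 432.  -281.4   50. ]
BL [437.2 -85.8  50. ]
pTL [ 607.2 -126.5  110. ]
pTR [ 607.2 -154.7  110. ]
pBR [ 557.8 -154.5  110. ]
pBL [ 557.8 -124.6  110. ]
tabtopBL [ 465.5 -125.9   89. ]
tabtopBR [ 465.5 -146.5   89. ]
tabtopTL [ 475.3 -126.    89. ]
tabtopTR [ 476.2 -146.4   89. ]
guideTL [ 522.7 -121.1   96. ]
guideTR [ 522.7 -154.9   96. ]
guideBL [ 505.6 -120.8   96. ]
guideBR [ 505.7 -155.1   96. ]
pin [ 515.6 -138.   103. ]
```

View pics/w2.png

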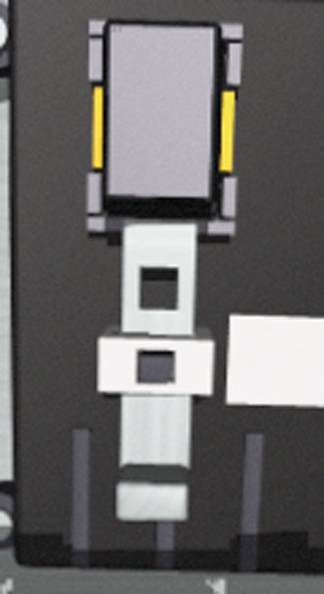

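Call:
move_arm --pt "-4 2 -35 0 0 -0.02 50" --pt "-9 4 -70 0 0 -0.037 50" --pt "-9 4 -105 0 0 -0.037 50" --pt "-9 4 -140 0 0 -0.037 50" --pt "-9 4 -140 0 0 -0.037 50"

```text
t: 3.17
ee_pos: [466.6, -135.7, 107.5]
orientation: [2.177, -2.258, -0.014]
ft_force: [-1.3, -0.2, -0.1]
width: 50.2
```

```bash
python3 - <<'E'
from h import *
im=get_image("wrist");save(im,"w3.png")
for r in mark_of(im,"lock_tab")[:2]: print(round(r["p"],2),np.round(r["location"]),np.round(atz(im,*r["location"],78),1))
o=get_obs();print(o["t"],o["ee_pos"],o["orientation"],o["ft_force"])
E
```

```text
0.59 [266. 311.] [ 474.  -129.6   78. ]
3.2667 [ 470.34998308 -136.47949831  112.3822622 ] [ 2.18015965 -2.2600347  -0.00381824] [0.65385301 0.42902441 0.39721396]
```

View pics/w3.png

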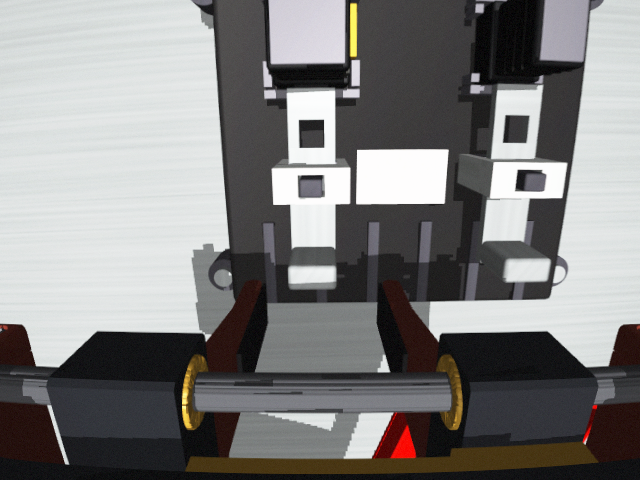

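```bash
python3 - <<'E'
from h import *
im=get_image("wrist")
print(proj(im,[470.3,-136.5,112.4]),proj(im,[470.3,-136.5,78]))
for c,r,z in [(289,251,89),(336,251,89),(291,287,56),(336,287,56),(291,248,89),(336,248,89),(289,261,89),(336,261,89)]: print(c,r,z,np.round(atz(im,r,c,z),1))
for c,r in [(274,167),(349,167),(274,203),(349,203)]: print('guide',np.round(atz(im,r,c,96),1))
E
```

```text
(np.float64(322.8657504459136), np.float64(304.49804144408995)) (np.float64(322.70219611652124), np.float64(276.1794752841259))
289 251 89 [ 488.7 -120.4   89. ]
336 251 89 [ 487.8 -143.7   89. ]
291 287 56 [ 455.2 -116.9   56. ]
336 287 56 [ 454.2 -144.    56. ]
291 248 89 [ 490.2 -121.5   89. ]
336 248 89 [ 489.4 -143.7   89. ]
289 261 89 [ 483.4 -120.1   89. ]
336 261 89 [ 482.6 -143.6   89. ]
guide [ 530.8 -116.7   96. ]
guide [ 529.5 -150.4   96. ]
guide [ 514.4 -115.6   96. ]
guide [ 513.1 -150.1   96. ]
```

```bash
python3 - <<'E'
from h import *
im=get_image("wrist");save(im,"w4.png",(190,130,450,310),3);o=get_obs();print(o["ee_pos"],o["qvel"].round(3))
E
```

```text
[ 472.49320871 -136.71795249  114.54444138] [ 0.009 -0.019 -0.004  0.001 -0.007  0.001]
```

View pics/w4.png

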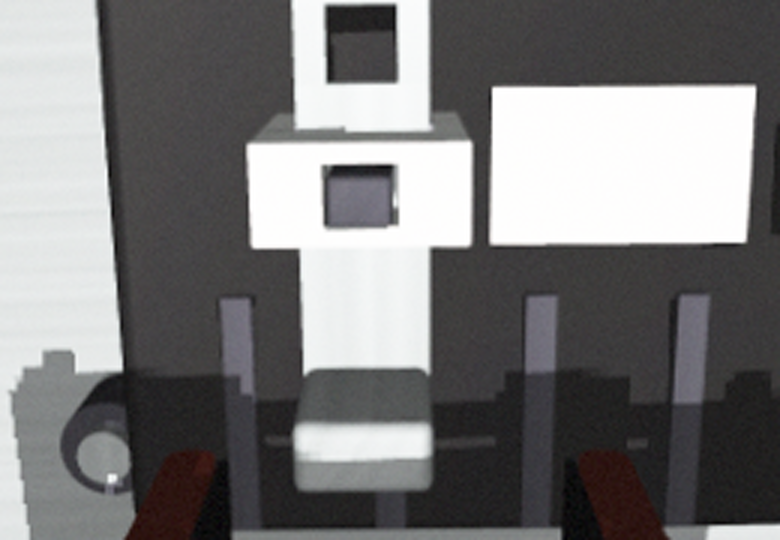

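```bash
python3 - <<'E'
from h import *
im=get_image("wrist");o=get_obs();print(o["ee_pos"],o["orientation"],o["t"])
f=lambda x,y:(190+x/3-.3,130+y/3-.3)
for n,x,y,z in [("tab",297,425,89),("tab",433,425,89),("tab",297,490,89),("tab",433,490,89),("g",248,142,96),("g",472,142,96),("g",250,247,96),("g",471,247,96),("bolt",302,300,74),("bolt",431,300,74),("tabfootx",300,370,74)]:
    c,r=f(x,y);print(n,np.round(atz(im,r,c,z),1))
T=im["camera_from_world"];print(-T[:3,:3].T@T[:3,3])
E
```

```text
[ 472.79072844 -136.63183849  114.86156055] [-2.18093339  2.25865729 -0.00536558] 3.4167
tab [ 479.3 -119.7   89. ]
tab [ 478.5 -142.7   89. ]
tab [ 467.4 -119.    89. ]
tab [ 466.5 -142.4   89. ]
g [ 528.2 -115.6   96. ]
g [ 527.  -149.8   96. ]
g [ 511.9 -114.8   96. ]
g [ 510.6 -149.3   96. ]
bolt [ 497.3 -120.5   74. ]
bolt [ 496.5 -143.3   74. ]
tabfootx [ 484.3 -119.3   74. ]
[ 549.77989285 -138.80367134  276.41971283]
```

Call:
move_arm --pt "3.5 5.5 -15 0 0 0 50" --pt "3.5 5.5 -30 0 0 0 50" --pt "3.5 5.5 -42 0 0 0 50" --pt "3.5 5.5 -50 0 0 0 50" --pt "3.5 5.5 -50 0 0 0 50"

```text
t: 3.83
ee_pos: [475.1, -130.3, 63.0]
orientation: [-2.183, 2.259, -0.001]
ft_force: [0.1, 0.3, 0.0]
width: 50.2
```

Call:
move_arm --pt "0 0 0 0 0 0 10" --pt "0 0 0 0 0 0 10" --pt "0 0 0 0 0 0 10" --pt "0 0 0 0 0 0 10" --pt "0 0 0 0 0 0 10"

```text
t: 4.25
ee_pos: [475.2, -131.3, 63.3]
orientation: [2.184, -2.257, 0.004]
ft_force: [-2.6, -10.9, 1.9]
width: 22.0
```

Call:
move_arm --pt "-4 -0.8 0 0 0 0 10" --pt "-9 -0.6 0 0 0 0 10" --pt "-14 -0.4 0 0 0 0 10" --pt "-18 -0.3 0 0 0 0 10" --pt "-21 -0.2 0 0 0 0 10"

```text
t: 4.67
ee_pos: [455.4, -131.0, 63.3]
orientation: [-2.182, 2.257, -0.006]
ft_force: [7.0, -1.9, -1.8]
width: 22.1
```

Call:
move_arm --pt "-1 0 0 0 0 0 10" --pt "-2 0 0 0 0 0 10" --pt "-3 0 0 0 0 0 10" --pt "-3 0 0 0 0 0 10"

```text
t: 5.0
ee_pos: [453.2, -131.0, 63.3]
orientation: [-2.181, 2.257, -0.007]
ft_force: [8.9, -1.4, -3.3]
width: 21.6
```

Call:
move_arm --pt "-1 0 0 0 0 0 10" --pt "-2 0 0 0 0 0 10" --pt "-2 0 0 0 0 0 10" --pt "-2 0 0 0 0 0 10"

```text
t: 5.33
ee_pos: [453.1, -131.0, 63.4]
orientation: [-2.179, 2.256, -0.011]
ft_force: [13.6, -0.1, -8.7]
width: 21.7
```

```bash
python3 - <<'E'
from h import *
im=get_image("wrist");save(im,"w5.png",(190,0,450,310),1.9);o=get_obs();print(o["ee_pos"],o["ft_force"])
E
```

```text
[ 453.07961931 -131.06659206   63.43257164] [15.02635893  0.77120447 -8.3618024 ]
```

View pics/w5.png

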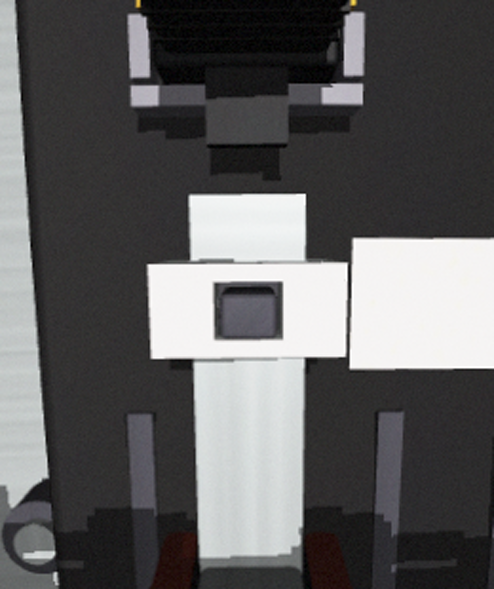

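The bolt has been drawn 22 mm against its stop. The pin sits lower in the guide and the lip is clear. I'll ease it back and release.

Call:
move_arm --pt "2 0 0 0 0 0 10" --pt "4 0 0 0 0 0 10" --pt "6 0 0 0 0 0 10" --pt "7 0 0 0 0 0 10" --pt "7 0 0 0 0 0 10"

```text
t: 5.8
ee_pos: [456.8, -131.0, 63.3]
orientation: [-2.183, 2.258, -0.004]
ft_force: [1.8, -4.1, 4.1]
width: 21.8
```

Call:
move_arm --pt "0 0 0 0 0 0 50" --pt "0 0 0 0 0 0 50" --pt "0 0 0 0 0 0 50" --pt "0 0 10 0 0 0 50" --pt "0 0 30 0 0 0 50"

```text
t: 6.22
ee_pos: [453.6, -129.5, 91.5]
orientation: [2.181, -2.257, -0.008]
ft_force: [0.5, -0.1, 1.1]
width: 49.0
```

Call:
move_arm --pt "0 0 35 0 0 0 60" --pt "0 0 70 0 0 0 60" --pt "30 0 90 0 0 0 60" --pt "30 0 90 0 0 0 60" --pt "30 0 90 0 0 0 60"

```text
t: 6.63
ee_pos: [487.2, -130.5, 184.4]
orientation: [-2.183, 2.257, -0.005]
ft_force: [-1.1, -0.8, -0.4]
width: 60.2
```

```bash
python3 - <<'E'
from h import *
for _ in range(5): im=get_image("wrist")
save(im,"w6.png");o=get_obs();print(o["t"],o["ee_pos"],o["ft_force"],o["orientation"],o["qvel"].round(3))
t=get_image("top");np.save("w6.npy",im,allow_pickle=True)
for l,z in dict(plug=50,port=50,lock_tab=82).items():
    for r in mark_of(im,l)[:2]: print(l,round(r["p"],2),np.round(r["location"]),np.round(atz(im,*r["location"],z)))
E
```

```text
6.8833 [ 484.1410596  -129.99044715  181.41583509] [ 0.00835585 -0.05603092 -0.2991159 ] [ 2.18184422 -2.25808173 -0.00447648] [ 0.     0.002 -0.008 -0.001 -0.001  0.001]
plug 0.92 [ 82. 323.] [ 591. -134.   50.]
lock_tab 0.89 [275. 322.] [ 459. -129.   82.]
```

View pics/w6.png

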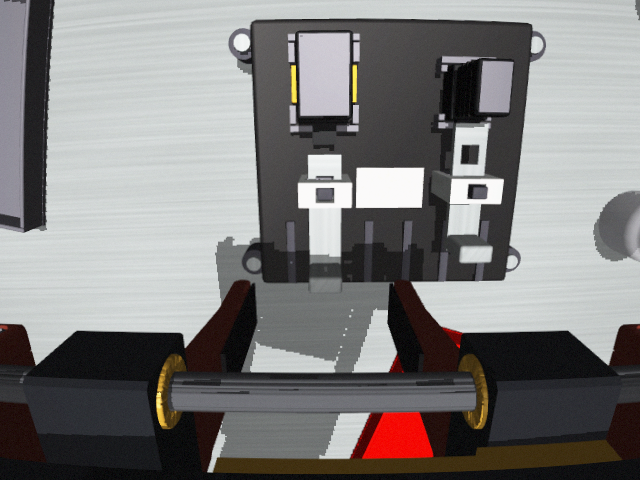

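```bash
python3 - <<'E'
from h import *
im=np.load("w6.npy",allow_pickle=True).item()
for c,r in [(300,31),(352,32),(350,116),(297,115)]: print(np.round(atz(im,r,c,110),1))
t=get_image("top")
q=np.array([atz(t,r,c,30)[:2] for c,r in [(231,180),(288,196),(268,270),(211,256)]]);print(q.round(),q.mean(0),"relay",atz(t,245,223,32))
print(np.linalg.norm(q-np.roll(q,1,0),axis=1))
d=q[0]-q[3]+q[1]-q[2];print("long axis deg",np.degrees(np.arctan2(d[1],d[0])))
E
```

```text
[ 612.4 -122.   110. ]
[ 610.9 -150.3  110. ]
[ 566.2 -148.3  110. ]
[ 567.8 -118.2  110. ]
[[707. 228.]
 [667.  83.]
 [481. 130.]
 [514. 272.]] [592.15315953 178.12004103] relay [541.56951487 242.46402631  32.        ]
[197.70853779 150.00523752 191.72896307 146.15630264]
long axis deg -13.407000352924012
```

Call:
move_arm --pt "35 -2 0 0 0 0 50" --pt "70 -4 0 0 0 0 50" --pt "105 -5 -10 0 0 0 50" --pt "105 -5 -40 0 0 0 50" --pt "105 -5 -60 0 0 0 50"

```text
t: 7.55
ee_pos: [592.5, -135.4, 121.2]
orientation: [-2.183, 2.258, -0.002]
ft_force: [-0.9, 0.5, -1.2]
width: 49.9
```

Call:
move_arm --pt "0 0 -15 0 0 0 50" --pt "0 0 -30 0 0 0 50" --pt "0 0 -40 0 0 0 50" --pt "0 0 -45 0 0 0 50" --pt "0 0 -45 0 0 0 50"

```text
t: 7.97
ee_pos: [590.1, -135.2, 76.6]
orientation: [2.182, -2.258, -0.003]
ft_force: [-0.3, 0.4, 0.3]
width: 50.0
```

Call:
move_arm --pt "0 0 0 0 0 0 20" --pt "0 0 0 0 0 0 20" --pt "0 0 0 0 0 0 20" --pt "0 0 0 0 0 0 20" --pt "0 0 0 0 0 0 20"

```text
t: 8.38
ee_pos: [591.5, -135.4, 78.7]
orientation: [-2.183, 2.258, -0.002]
ft_force: [-0.1, 2.1, 5.7]
width: 32.0
```

Gripped at 32.0 mm, which is the body width. Now straight up.

Call:
move_arm --pt "0 0 3 0 0 0 20" --pt "0 0 6 0 0 0 20" --pt "0 0 10 0 0 0 20" --pt "0 0 15 0 0 0 20" --pt "0 0 20 0 0 0 20"

```text
t: 8.8
ee_pos: [590.5, -135.3, 98.1]
orientation: [2.183, -2.259, -0.001]
ft_force: [0.8, 0.6, -1.5]
width: 32.2
```

Call:
move_arm --pt "0 0 10 0 0 0 20" --pt "0 0 25 0 0 0 20" --pt "0 0 45 0 0 0 20" --pt "0 0 65 0 0 0 20" --pt "0 0 70 0 0 0 20"

```text
t: 9.22
ee_pos: [592.8, -136.0, 172.3]
orientation: [-2.181, 2.257, -0.008]
ft_force: [1.0, 0.5, -0.1]
width: 31.8
```

```bash
python3 - <<'E'
from h import *
for _ in range(5): im=get_image("wrist")
save(im,"w7.png");o=get_obs();print(o["t"],o["ee_pos"],o["ft_force"],o["width"],o["qpos"].round(2))
E
```

```text
9.4667 [ 590.03410496 -135.21495795  166.89818839] [ 0.08292518 -0.29750181 -1.15060564] 31.907229212666262 [-0.24  0.46  1.71 -0.    0.97  1.36]
```

View pics/w7.png

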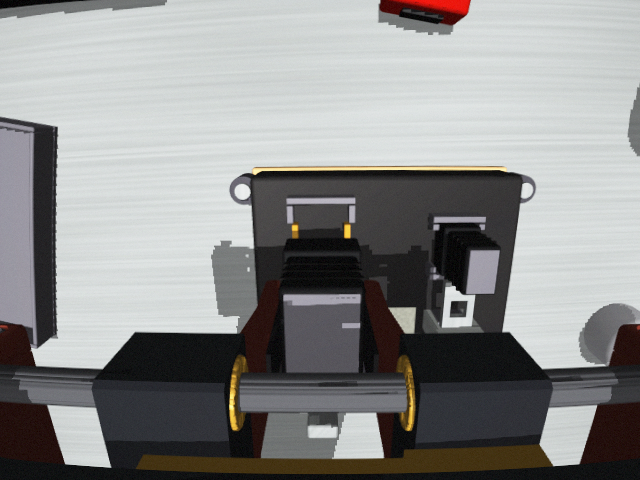

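Call:
move_arm --pt "2 25 0 0 0 0 20" --pt "4 60 0 0 0 0 20" --pt "6 97 0 0 0 0 20" --pt "8 134 0 0 0 0 20" --pt "10 171 0 0 0 0 20"

```text
t: 9.88
ee_pos: [599.8, 37.0, 166.2]
orientation: [2.181, -2.259, -0.003]
ft_force: [1.3, 0.1, -1.5]
width: 32.1
```

Call:
move_arm --pt "2 35 0 0 0 0 20" --pt "4 70 0 0 0 0 20" --pt "5 105 0 0 0 0 20" --pt "5 125 -5 0 0 0 20" --pt "5 130 -20 0 0 0 20"

```text
t: 10.3
ee_pos: [606.4, 169.5, 148.1]
orientation: [-2.185, 2.254, -0.001]
ft_force: [0.4, -0.1, -1.2]
width: 31.6
```

Call:
move_arm --pt "0 0 -25 0 0 0 20" --pt "0 0 -50 0 0 0 20" --pt "0 0 -70 0 0 0 20" --pt "0 0 -80 0 0 0 20" --pt "0 0 -80 0 0 0 20"

```text
t: 10.72
ee_pos: [603.3, 165.0, 64.2]
orientation: [2.179, -2.255, -0.005]
ft_force: [-0.3, -0.2, -0.8]
width: 32.0
```

```bash
python3 - <<'E'
from h import *
for _ in range(5): im=get_image("wrist")
s=get_image("scene");save(s,"s8.png",(290,230,500,400),3);o=get_obs();print(o["t"],o["ee_pos"],o["ft_force"],o["width"])
E
```

```text
11.0167 [606.74694842 165.7878776   69.05493123] [ 0.00152633 -0.1088833  -1.36968634] 31.920436087556578
```

View pics/s8.png

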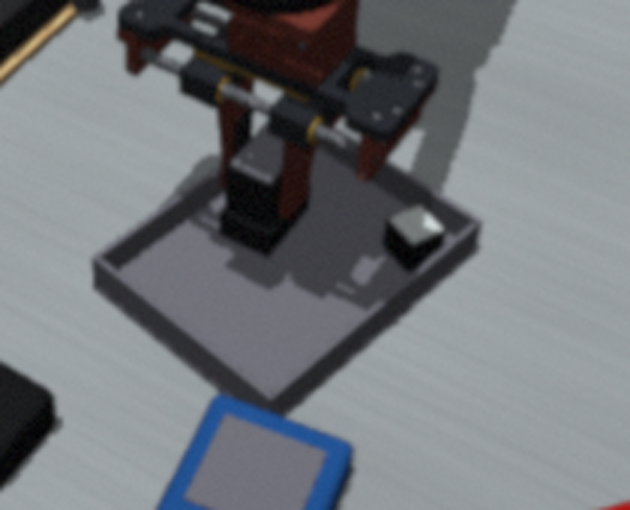

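Call:
move_arm --pt "0 0 -10 0 0 0 20" --pt "0 0 -18 0 0 0 20" --pt "0 0 -24 0 0 0 20" --pt "0 0 -28 0 0 0 20" --pt "0 0 -30 0 0 0 20"

```text
t: 11.43
ee_pos: [605.1, 165.5, 36.5]
orientation: [2.182, -2.258, -0.001]
ft_force: [-0.4, 0.1, -1.7]
width: 31.8
```

Call:
move_arm --pt "0 0 -1 0 0 0 20" --pt "0 0 -2 0 0 0 20" --pt "0 0 -2 0 0 0 20" --pt "0 0 -3 0 0 0 20" --pt "0 0 -3 0 0 0 20"

```text
t: 11.85
ee_pos: [605.9, 165.7, 34.8]
orientation: [-2.183, 2.259, -0.0]
ft_force: [-0.3, -1.2, -2.0]
width: 31.8
```

Call:
move_arm --pt "0 0 -1 0 0 0 20" --pt "0 0 -2 0 0 0 20" --pt "0 0 -2 0 0 0 20" --pt "0 0 -2 0 0 0 20"

```text
t: 12.18
ee_pos: [605.9, 165.7, 32.7]
orientation: [-2.183, 2.259, -0.0]
ft_force: [-0.2, 0.7, -0.1]
width: 31.7
```

Call:
move_arm --pt "0 0 -0.5 0 0 0 20" --pt "0 0 -1 0 0 0 20" --pt "0 0 -1 0 0 0 20" --pt "0 0 -1 0 0 0 20"

```text
t: 12.52
ee_pos: [605.9, 165.7, 32.7]
orientation: [-2.183, 2.259, -0.0]
ft_force: [-3.3, -0.6, 8.0]
width: 31.6
```

Contact: fz rose to +8 N and z stopped. Releasing slowly and lifting away.

Call:
move_arm --pt "0 0 0.5 0 0 0 34" --pt "0 0 0.5 0 0 0 40" --pt "0 0 0.5 0 0 0 48" --pt "0 0 0.5 0 0 0 50" --pt "0 0 0.5 0 0 0 50"

```text
t: 12.93
ee_pos: [605.7, 165.6, 32.0]
orientation: [2.183, -2.259, -0.0]
ft_force: [0.1, -0.1, 0.4]
width: 49.4
```

Call:
move_arm --pt "0 0 10 0 0 0 50" --pt "0 0 30 0 0 0 50" --pt "0 0 60 0 0 0 50" --pt "0 0 95 0 0 0 50" --pt "0 0 130 0 0 0 50"

```text
t: 13.35
ee_pos: [605.2, 165.5, 163.7]
orientation: [2.183, -2.258, -0.001]
ft_force: [0.3, -0.5, 0.7]
width: 49.9
```

Call:
move_arm --pt "-20 0 20 0 0 0 50" --pt "-45 0 40 0 0 0 50" --pt "-70 0 50 0 0 0 50" --pt "-80 0 50 0 0 0 50" --pt "-80 0 50 0 0 0 50"

```text
t: 13.77
ee_pos: [524.2, 165.6, 213.1]
orientation: [-2.184, 2.258, -0.0]
ft_force: [0.4, 0.2, -0.1]
width: 49.5
```

```bash
python3 - <<'E'
from h import *
for _ in range(8): s=get_image("scene")
w=get_image("wrist")
a=cv2.resize(s["color"][120:400,150:470],None,fx=1.75,fy=1.75,interpolation=cv2.INTER_CUBIC)
save({"color":a},"s9.png");o=get_obs();print(o["t"],o["ee_pos"],o["ft_force"],o["width"])
for r in mark_of(w,"plug")[:2]: print(r["p"],atz(w,*r["location"],4))
E
```

```text
14.2167 [526.09799834 165.56353856 211.49983546] [-0.32318613 -0.20074092 -0.21398582] 50.230267621909775
0.74 [604.99649404 165.58207372   4.        ]
```

View pics/s9.png

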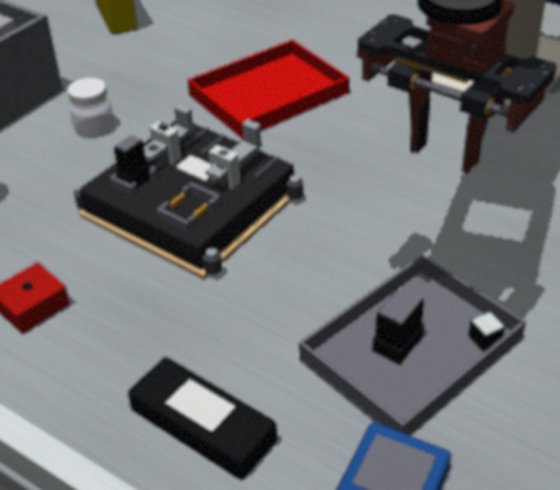

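The plug stands upright in the grey tray at crop (397,328). Its socket is empty at (188,203), the larger bolt is still out, and the small plug and bolt look unchanged. Handing in.

```bash
python3 -c "
from workcell import *
print(close_job())"
```

```text
the job is handed in; nothing more can be done
None
```

I drew the larger plug's bolt out to its stop, and it stayed out when I let go. I then pulled the plug straight up off its socket and set it down in the grey tray. The job was handed in after about 14 s on the robot's clock, against the 58 s limit.

- **Bolt:** it moved 22 mm, then the force rose to about 15 N with no further travel. After release, a wrist picture showed the bolt still out and the plug's lip clear.
- **Plug:** the grip read 32 mm, which is its body width. It touched down in the tray with about 8 N.
- **Last checks:** the scene picture shows the plug upright in the tray and its socket empty. The smaller plug, its bolt and everything else looked unchanged, and the gripper was clear. The network placed the plug at (605, 166) mm, within 1 mm of where I released it.
- **Readings that disagreed:** two early position readings were up to about 8 mm out because the arm was still settling when I took the pictures. I measured again once it was still, before the first grasp. No final check failed.

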